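# Load the glaze-test kiln shelf and hang up the dipper

### The job

Get the kiln shelf ready for firing: the dipper left standing on it goes on the open metal bin, hung inside by its hook over the bin wall nearest the robot, and every narrow-necked bud vase standing on the bench goes upright on the shelf, each in a free place of its own, wholly on the shelf and with a clear gap of at least 5 mm to every other piece, because pieces that touch fuse in the kiln. Set things down gently, do not drop them; keep the robot off the pots already on the shelf, do not bump or shift those with what it carries, and leave the jar, carton and brush on the bench alone. There are three to five vases.

Things in the scene. Friction and masses are not known exactly. Their poses are not given: they have to be found in the camera images.
- vase1: Glazed white bud vase, round, 100 mm tall, 0.2 kg (varies), upright on the bench; may be absent. Heavy foot 52 mm across, belly 56 mm across at heights 12 to 44, shoulder 36 mm across up to 60, straight neck 20 mm across from 66 to 94 (the place to grip), 24 mm lip at the top. Origin: centre of its underside, z up its axis.
- vase2: Glazed white bud vase, round, 100 mm tall, 0.2 kg (varies), upright on the bench; may be absent. Heavy foot 52 mm across, belly 56 mm across at heights 12 to 44, shoulder 36 mm across up to 60, straight neck 20 mm across from 66 to 94 (the place to grip), 24 mm lip at the top. Origin: centre of its underside, z up its axis.
- vase3: Glazed white bud vase, round, 100 mm tall, 0.2 kg (varies), upright on the bench; may be absent. Heavy foot 52 mm across, belly 56 mm across at heights 12 to 44, shoulder 36 mm across up to 60, straight neck 20 mm across from 66 to 94 (the place to grip), 24 mm lip at the top. Origin: centre of its underside, z up its axis.
- vase4: Glazed white bud vase, round, 100 mm tall, 0.2 kg (varies), upright on the bench; may be absent. Heavy foot 52 mm across, belly 56 mm across at heights 12 to 44, shoulder 36 mm across up to 60, straight neck 20 mm across from 66 to 94 (the place to grip), 24 mm lip at the top. Origin: centre of its underside, z up its axis.
- vase5: Glazed white bud vase, round, 100 mm tall, 0.2 kg (varies), upright on the bench; may be absent. Heavy foot 52 mm across, belly 56 mm across at heights 12 to 44, shoulder 36 mm across up to 60, straight neck 20 mm across from 66 to 94 (the place to grip), 24 mm lip at the top. Origin: centre of its underside, z up its axis.
- dipper: Steel dipper standing on the shelf, 0.25 kg: open cup 60 x 60 x 40 mm high; upright wooden handle, 10 (x) by 18 mm (y), centred at x = 25 mm, up to height 130. Hook on its +x side (starts towards the robot within 0.8 rad): arm at heights 80-86, tongue down to 58, 18 wide, gap from x = 30 to 42, outer face x = 48. Grip the handle above height 92. Origin: centre of cup's underside, z up.
- dipper_hook (a point): Point in the middle of the hook's gap, on the underside of the arm: (36, 0, 80) mm in the dipper's frame; it rests on the bin's rim when hung. Axes as the dipper.
- bin: Open rectangular metal bin, fixed to the bench, 140 mm (x) by 160 mm (y), 120 mm high, walls and floor 4 mm. Origin: centre of its underside; its -x side faces the robot (yaw within 0.2 rad).
- bin_near_rim (a point): Middle of the top edge of the bin's wall nearest the robot (its -x wall), in the middle of the wall's thickness, 120 mm above the bench. Axes as the bin. When the dipper is hung, its cup is on the +x side (inside), its tongue on the -x side (outside), and it swings until it leans at up to about 0.2 rad.
- kiln_shelf: Thin buff-coloured kiln shelf lying fixed on the bench, 260 mm (x) by 380 mm (y), 6 mm thick. Origin: centre of its underside.
- bowl: Small flaring terracotta bowl already standing on the kiln shelf, not to be touched: round, greatest radius 38 mm, 45 mm tall. Origin: centre of its underside, z up.
- tumbler: White straight tumbler already standing on the kiln shelf, not to be touched: round, greatest radius 32 mm, 64 mm tall. Origin: centre of its underside, z up.
- squat_pot: Squat round terracotta pot already standing on the kiln shelf, not to be touched: round, greatest radius 36 mm, 55 mm tall. Origin: centre of its underside, z up.
- beaker: White beaker, shorter and narrower than the tumbler, already standing on the kiln shelf, not to be touched: round, greatest radius 30 mm, 52 mm tall. Origin: centre of its underside, z up.
- glaze_jar: Lidded grey jar on the bench among the vases, radius 30 mm, 85 mm tall, no narrow neck, not to be touched. Origin: centre of its underside.
- cone_box: Cardboard carton on the bench, 70 x 110 x 45 mm high, not to be touched. Origin: centre of its underside.
- glaze_brush: Brush, 170 mm long, lying on the bench along its x axis, not to be touched.

How it is judged:
At the end, for the whole second after the job is handed in: Dipper hung inside the bin: hook over the near wall, tilt under 0.3 rad, hook point -5 to +8 mm from rim height. Every vase upright (0.1 rad) on the shelf, axis 23 mm inside its edges, 3 mm clear of pots and vases. The four pots stand on the shelf, within 45 mm of their start (x of dipper_hook in the frame of bin_near_rim between -0.012 and 0.012 m and y of dipper_hook in the frame of bin_near_rim between -0.07 and 0.07 m and z of dipper_hook in the frame of bin_near_rim between -0.005 and 0.008 m and x of dipper in the frame of bin_near_rim above 0.012 m and angle between dipper's own z axis and vertical below 0.3 rad and linear speed of dipper below 0.03 m/s and x of vase1 in the frame of kiln_shelf between -0.107 and 0.107 m and y of vase1 in the frame of kiln_shelf between -0.167 and 0.167 m and z of vase1 in the frame of kiln_shelf between 0.003 and 0.01 m and angle between each of vase1, vase2, vase3, vase4, vase5's own z axis and vertical below 0.1 rad and linear speed of each of vase1, vase2, vase3, vase4, vase5 below 0.02 m/s and horizontal distance between each of vase1, vase2, vase3, vase4, vase5 and bowl above 0.069 m and horizontal distance between each of vase1, vase2, vase3, vase4, vase5 and tumbler above 0.063 m and horizontal distance between each of vase1, vase2, vase3, vase4, vase5 and squat_pot above 0.067 m and horizontal distance between each of vase1, vase2, vase3, vase4, vase5 and beaker above 0.061 m and horizontal distance between vase1 and vase2 above 0.059 m and horizontal distance between each of vase1, vase2 and vase3 above 0.059 m and horizontal distance between each of vase1, vase2, vase3 and vase4 above 0.059 m and horizontal distance between each of vase1, vase2, vase3, vase4 and vase5 above 0.059 m and x of vase2 in the frame of kiln_shelf between -0.107 and 0.107 m and y of vase2 in the frame of kiln_shelf between -0.167 and 0.167 m and z of vase2 in the frame of kiln_shelf between 0.003 and 0.01 m and x of vase3 in the frame of kiln_shelf between -0.107 and 0.107 m and y of vase3 in the frame of kiln_shelf between -0.167 and 0.167 m and z of vase3 in the frame of kiln_shelf between 0.003 and 0.01 m and x of vase4 in the frame of kiln_shelf between -0.107 and 0.107 m and y of vase4 in the frame of kiln_shelf between -0.167 and 0.167 m and z of vase4 in the frame of kiln_shelf between 0.003 and 0.01 m and x of vase5 in the frame of kiln_shelf between -0.107 and 0.107 m and y of vase5 in the frame of kiln_shelf between -0.167 and 0.167 m and z of vase5 in the frame of kiln_shelf between 0.003 and 0.01 m and angle between each of bowl, tumbler, squat_pot, beaker's own z axis and vertical below 0.15 rad and distance of each of bowl, tumbler, squat_pot, beaker from where it was at the start of the episode below 0.045 m and z of bowl in the frame of kiln_shelf between 0.002 and 0.012 m and z of tumbler in the frame of kiln_shelf between 0.002 and 0.012 m and z of squat_pot in the frame of kiln_shelf between 0.002 and 0.012 m and z of beaker in the frame of kiln_shelf between 0.002 and 0.012 m); the robot touches nothing.
It fails at once if the robot touches a pot already on the shelf (over 1 N) (contact force between any of the fingers, the arm and bowl above 1 N or contact force between any of the fingers, the arm and tumbler above 1 N or contact force between any of the fingers, the arm and squat_pot above 1 N or contact force between any of the fingers, the arm and beaker above 1 N).
It fails at once if a vase or the dipper, while carried, is pressed against a pot on the shelf (over 5 N) ((contact force between the fingers and vase1 above 0.5 N and (contact force between vase1 and bowl above 5 N or contact force between vase1 and tumbler above 5 N or contact force between vase1 and squat_pot above 5 N or contact force between vase1 and beaker above 5 N) and height (world z) of vase1 above 0.01 m) or (contact force between the fingers and vase2 above 0.5 N and (contact force between vase2 and bowl above 5 N or contact force between vase2 and tumbler above 5 N or contact force between vase2 and squat_pot above 5 N or contact force between vase2 and beaker above 5 N) and height (world z) of vase2 above 0.01 m) or (contact force between the fingers and vase3 above 0.5 N and (contact force between vase3 and bowl above 5 N or contact force between vase3 and tumbler above 5 N or contact force between vase3 and squat_pot above 5 N or contact force between vase3 and beaker above 5 N) and height (world z) of vase3 above 0.01 m) or (contact force between the fingers and vase4 above 0.5 N and (contact force between vase4 and bowl above 5 N or contact force between vase4 and tumbler above 5 N or contact force between vase4 and squat_pot above 5 N or contact force between vase4 and beaker above 5 N) and height (world z) of vase4 above 0.01 m) or (contact force between the fingers and vase5 above 0.5 N and (contact force between vase5 and bowl above 5 N or contact force between vase5 and tumbler above 5 N or contact force between vase5 and squat_pot above 5 N or contact force between vase5 and beaker above 5 N) and height (world z) of vase5 above 0.01 m) or (contact force between the fingers and dipper above 0.5 N and (contact force between dipper and bowl above 5 N or contact force between dipper and tumbler above 5 N or contact force between dipper and squat_pot above 5 N or contact force between dipper and beaker above 5 N) and height (world z) of dipper above 0.01 m)).
It fails at once if the robot pushes the glaze jar, the carton or the brush (over 2 N) (contact force between any of the fingers, the arm and glaze_jar above 2 N or contact force between any of the fingers, the arm and cone_box above 2 N or contact force between any of the fingers, the arm and glaze_brush above 2 N).
It fails at once if a vase or the dipper is dropped (falls free at over 0.5 m/s, well above its support) ((height (world z) of vase1 above 0.04 m and linear speed of vase1 above 0.5 m/s and contact force between the fingers and vase1 below 0.05 N) or (height (world z) of vase2 above 0.04 m and linear speed of vase2 above 0.5 m/s and contact force between the fingers and vase2 below 0.05 N) or (height (world z) of vase3 above 0.04 m and linear speed of vase3 above 0.5 m/s and contact force between the fingers and vase3 below 0.05 N) or (height (world z) of vase4 above 0.04 m and linear speed of vase4 above 0.5 m/s and contact force between the fingers and vase4 below 0.05 N) or (height (world z) of vase5 above 0.04 m and linear speed of vase5 above 0.5 m/s and contact force between the fingers and vase5 below 0.05 N) or (height (world z) of dipper above 0.07 m and linear speed of dipper above 0.5 m/s and contact force between the fingers and dipper below 0.05 N)).
Of vase1, vase2, vase3, vase4, vase5 only 3 to 5 are there at a start; the rules pass over those that are not, and their reading is None.
At some moment in a run one of vase1, vase2, vase3, vase4, vase5 may be knocked a few centimetres aside while the robot is not near it.
It also fails if it takes over 210 s, if anything falls off the work surface, if the arm or the gripper's body presses on something with over 40 N, if the wrist force passes 120 N, or if a joint passes its speed limit or range.

### The arm

A 6-joint arm with a two-finger parallel gripper is mounted at the origin on the work surface. World frame = base frame: x ahead of the robot, y to its left, z up, the work surface at z = 0. Lengths are in m, angles in rad, forces in N, time in s.
With the tool pointing down it reaches from about 0.275 to 0.75 m from the base axis. Payload 10.2 kg.
Tool frame: the origin (TCP) lies on the mounting face of the last link; the fingertips stand 166 mm ahead of it and the grasp point (between the pads) lies 147 mm ahead of it; z points along the fingers, y is the line along which they close (so a half turn about z gives the same grasp; the last joint's range is limited). The gripper opens to 88 mm and grips with 3 to 60 N. Pads are 18 mm wide; open, the fingers measure 123 mm over their backs; the gripper's body (75 mm by 187 mm) begins 45 mm behind the grasp point.
Start: joints at [-1.414, 0.313, 1.498, -0, 1.331, -0.223], TCP at [0.195, -0.488, 0.405] pointing down, gripper open.
Joint ranges: [-2.94, 2.94], [-0.97, 2.17], [0.19, 2.56], [-1.23, 4.37], [0.02, 3.11], [-2.88, 2.88]. Speed limits (rad/s): [2.39, 2.39, 3.01, 3.14, 3.14, 3.14].

### API

Orientations are given as [roll, pitch, yaw] about the fixed x, y, z axes, in that order (R = Rz(yaw) Ry(pitch) Rx(roll)).
In Python, from workcell import ctrl gives the robot as it stands.
- The arm moves only by the shell command python3 drive.py 'ROWS' [OPENING]. ROWS is a JSON list of rows, 1 to 5 of them, each of 4 numbers: dx, dy, dz in m, then a turn about the tool's z in rad; each row shifts and turns the commanded pose from where the row before left it, along the tool's axes as they then stand; what a row does not reach is not made up. A row lasts 1/8 s, in which the tool goes at most 0.0625 m and 0.188 rad, less where a joint would pass 70% of its speed; a pose out of reach is approached as far as the arm can. OPENING is the finger opening in m, set as the command begins (- or left out keeps the last). The fingers move at their own pace and stop on an object; the grip force is fixed at half the most. Time passes only in rows, so rows that do not move let the fingers close. It prints the time, the measured TCP pose, the force, the opening and the grip force at its end.
- ctrl.sense(): the state, without advancing time (a new reading comes with each control period).
- ctrl.grab_frame(name): name is "side" or "top"; returns a dict with "image" (384x512x3 uint8, red, green, blue), "intrinsics" (3x3 intrinsics, pixels), "dist_coeffs" ([k1, k2, p1, p2, k3] as OpenCV has them; the pictures are not rectified), "R" (3x3) and "t" (3): a world point X has camera coordinates R X + t. Camera axes: x right, y down, z forward; pixel columns grow to the right and rows downward; lengths in m; the calibration is good to about 2 mm. A picture is of the moment at which its call begins. There is no depth.
- ctrl.sign_off(): hands the job in; it is judged then, once.
The state is a dict: "time_s": time; "qpos": joint angles; "qd": joint speeds; "joint_efforts": joint torques, N m; "eef_pos": TCP position; "orientation": TCP orientation; "force": force on the tool from outside, world axes, zero at the start; "wrist_torque": the same for the moment, N m; "opening": finger opening in m; "grasp_force": force on a finger pad.
Only numpy, scipy, OpenCV 4.12 (cv2) and the standard library are available. Lean on these libraries where they do the work, as an engineer would, in place of code of your own. Each camera call takes 0.05 s, during which the arm holds its last target. There are 200 camera calls.

## Working session

There is one attempt and no reset: what is moved stays moved. The work goes in short steps, Python scripts to look and compute and a shell command to move; the robot and the scene stay as the last step left them, time stands still between calls to the robot, and variables do not carry over. Pictures are saved under pics/ and viewed, at most 14 in all, crops included, and the job is handed in when it is done.

```bash
ls; mkdir -p pics
python3 - <<'E'
from workcell import ctrl
import cv2
s=ctrl.sense();print(s)
for n in("side","top"):
    f=ctrl.grab_frame(n);cv2.imwrite(f"pics/{n}0.png",f["image"][:,:,::-1])
    print(n,f["intrinsics"],f["dist_coeffs"],f["R"],f["t"])
E
```

```text
drive.py
pics
workcell.py
{'time_s': 0.0, 'qpos': array([-1.41439525e+00,  3.13468848e-01,  1.49845570e+00, -6.82822774e-06,
        1.33098686e+00, -2.23390712e-01]), 'qd': array([-0.00069777,  0.00011805,  0.00117482, -0.00127136, -0.00050861,
        0.00084428]), 'joint_efforts': array([-5.83605506e-04, -4.02216196e+01, -2.52265084e+01,  6.93810428e-02,
        3.52774572e-02, -9.88721263e-05]), 'eef_pos': array([ 0.19461848, -0.48755459,  0.40414427]), 'orientation': array([-3.14030520e+00, -2.85687476e-04,  3.79793228e-01]), 'force': array([ 0.4453129 , -0.16799706, -0.1065523 ]), 'wrist_torque': array([ 0.00194063, -0.01532817,  0.05907793]), 'grasp_force': 0.0, 'opening': 0.08839061161377176}
side [[460.26655859   0.         256.49211374]
 [  0.         460.26655859 193.79207932]
 [  0.           0.           1.        ]] [-0.15654952  0.          0.          0.          0.        ] [[-0.92353129 -0.38315421  0.01681667]
 [-0.23334921  0.52657134 -0.8174783 ]
 [ 0.30436508 -0.75889095 -0.57571385]] [0.45880837 0.15655072 1.13011427]
top [[466.91827729   0.         256.79544469]
 [  0.         466.91827729 191.2772259 ]
 [  0.           0.           1.        ]] [0.01824385 0.         0.         0.         0.        ] [[-0.02835606 -0.99951191 -0.01311003]
 [-0.99223297  0.02973386 -0.1207875 ]
 [ 0.12111836  0.00958315 -0.99259181]] [0.06895989 0.48503094 1.59117339]
```

Run:
```python
import cv2
for n in("side","top"):
    cv2.imwrite(f"pics/{n}0b.png",cv2.resize(cv2.imread(f"pics/{n}0.png"),(800,600),interpolation=cv2.INTER_CUBIC))
```

```text
(no output)
```

View pics/side0b.png

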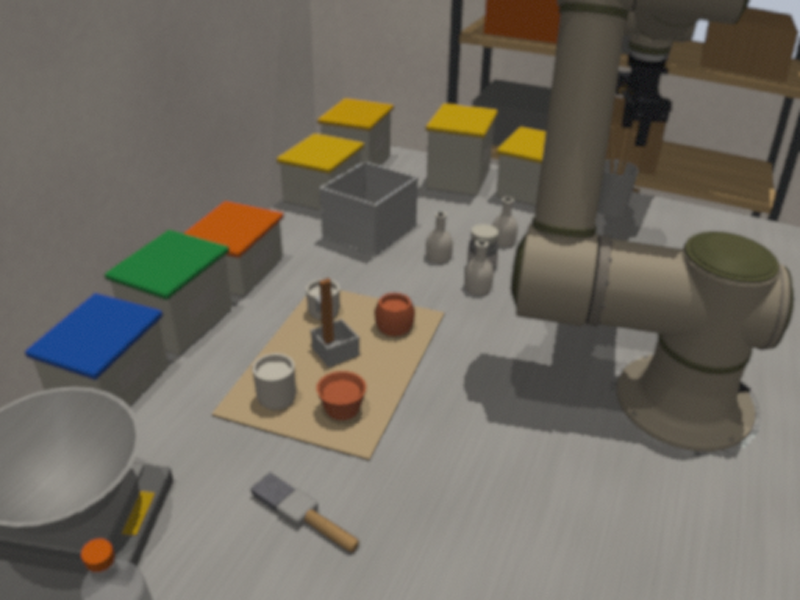

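View pics/top0b.png

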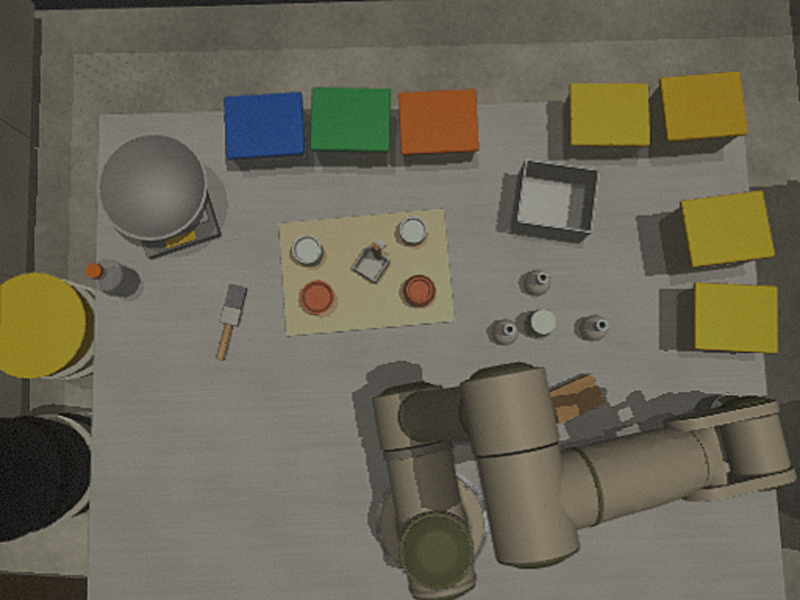

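Side view: shelf with bowl (340,395), tumbler (275,380), dipper (330,330), squat pot and beaker. Three vases are at (440,240), (480,270) and (505,225), with the jar between them. Top view: vases at (537,282), (504,331) and (595,327), jar (543,322), bin (557,200). The arm hides part of the bench around the carton. I'll view closer crops next.

```bash
cat > h.py <<'E'
import numpy as np, cv2
from workcell import ctrl
def grab(n,save=None):
    f=ctrl.grab_frame(n)
    if save: cv2.imwrite(save,f["image"][:,:,::-1])
    np.savez(f"/tmp/{n}.npz",**{k:f[k] for k in f if k in("image","intrinsics","dist_coeffs","R","t")})
    return f
def load(n): return dict(np.load(f"/tmp/{n}.npz"))
def ray(f,uv):
    p=cv2.undistortPoints(np.array(uv,float).reshape(-1,1,2),np.array(f["intrinsics"]),np.array(f["dist_coeffs"])).reshape(-1,2)
    d=np.c_[p,np.ones(len(p))]@np.array(f["R"]); c=-np.array(f["R"]).T@np.array(f["t"])
    return c,d/np.linalg.norm(d,axis=1)[:,None]
def plane(f,uv,z):
    c,d=ray(f,uv); return c+d*((z-c[2])/d[:,2])[:,None]
def tri(fs,uvs):
    A=0;b=0;L=[]
    for f,uv in zip(fs,uvs):
        c,d=ray(f,uv);M=np.eye(3)-np.outer(d[0],d[0]);A=A+M;b=b+M@c;L.append((c,M))
    X=np.linalg.solve(A,b);return X,[np.linalg.norm(M@(X-c)) for c,M in L]
def proj(f,X):
    return cv2.projectPoints(np.array(X,float).reshape(-1,3),cv2.Rodrigues(np.array(f["R"]))[0],np.array(f["t"]),np.array(f["intrinsics"]),np.array(f["dist_coeffs"]))[0].reshape(-1,2)
E
python3 - <<'E'
from h import *
t=grab("top");s=grab("side")
def crop(f,x0,y0,x1,y1,k,n):
    im=cv2.convertScaleAbs(f["image"][y0:y1,x0:x1,::-1],alpha=1.5)
    im=cv2.resize(im,None,fx=k,fy=k,interpolation=cv2.INTER_CUBIC)
    for i in range(x0-x0%10+10,x1,10): cv2.line(im,(int((i-x0)*k),0),(int((i-x0)*k),12 if i%50==0 else 5),(0,0,255),1)
    for j in range(y0-y0%10+10,y1,10): cv2.line(im,(0,int((j-y0)*k)),(12 if j%50==0 else 5,int((j-y0)*k)),(0,0,255),1)
    cv2.imwrite(n,im)
crop(t,175,95,400,240,3.5,"pics/topc.png")
crop(s,140,100,350,300,3,"pics/sidec.png")
E
```

```text
(no output)
```

View pics/topc.png

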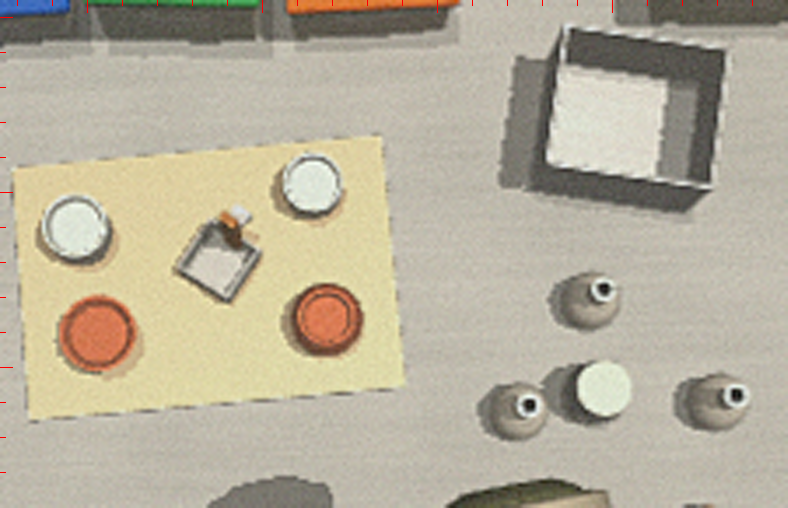

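View pics/sidec.png

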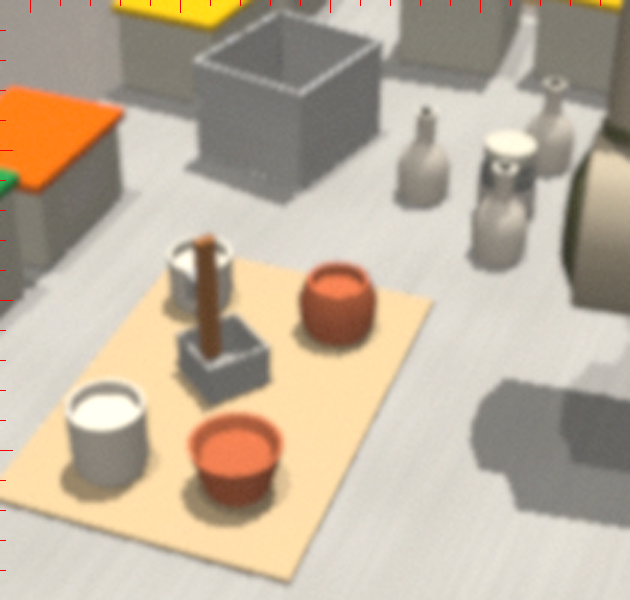

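Top crop: dipper cup corners at (175,267), (227,302), (260,255) and (212,218), handle at the upper-right edge, so the hook side points away from the robot. Vase lips are at (603,290), (529,406) and (737,396), jar (604,389). Side crop: the same lips at (426,112), (503,165) and (555,83), handle top (205,238).

Run:
```python
from h import *
np.set_printoptions(precision=4,suppress=True)
T,S=load("top"),load("side")
ct=lambda p:((p[0]+.5)/3.5-.5+175,(p[1]+.5)/3.5-.5+95)
cs=lambda p:((p[0]+.5)/3-.5+140,(p[1]+.5)/3-.5+100)
P=dict(bowl=((98,333),(235,440),.051),tumbler=((76,229),(107,400),.070),beaker=((312,185),(201,258),.058),squat=((328,319),(338,281),.061),
vA=((603,290),(426,112),.1),vB=((529,406),(503,165),.1),vC=((737,396),(555,83),.1),jar=((604,389),(510,145),.085),
bFL=((566,27),(195,60),.12),bFR=((727,47),(283,12),.12),bNR=((712,185),(380,42),.12),bNL=((546,164),(300,92),.12),
sFL=((12,168),None,.006),sFR=((381,136),(None),.006),sNR=((405,386),(432,301),.006),sNL=((30,418),(289,580),.006),
handle=((233,218),(205,238),.136),cL=((175,267),None,.046),cB=((227,302),(None),.046),cR=((260,255),(None),.046),cT=((212,218),(None),.046),hook=((240,213),None,.092))
for k,(a,b,z) in P.items():
    o=plane(T,ct(a),z)[0]
    print(k,"top",o[:2],*(( "side",plane(S,cs(b),z)[0][:2],"tri",*tri((T,S),(ct(a),cs(b)))) if b else ()))
```

```text
bowl top [0.495  0.2402] side [0.4974 0.2357] tri [0.4948 0.2398 0.0552] [np.float64(0.00039158578397203823), np.float64(0.00039158578397199947)]
tumbler top [0.5955 0.2578] side [0.6005 0.2533] tri [0.5959 0.2577 0.0747] [np.float64(0.0013483230330469322), np.float64(0.0013483230330468676)]
beaker top [0.6347 0.0261] side [0.6337 0.031 ] tri [0.6359 0.0262 0.0543] [np.float64(0.00040587296226165105), np.float64(0.0004058729622615339)]
squat top [0.5007 0.0146] side [0.5026 0.0178] tri [0.5023 0.0149 0.059 ] [np.float64(0.0013840780984725198), np.float64(0.0013840780984722837)]
vA top [ 0.5154 -0.2465] side [ 0.5166 -0.246 ] tri [ 0.516  -0.2463  0.0999] [np.float64(0.0006202464533540255), np.float64(0.0006202464533540902)]
vB top [ 0.4072 -0.1714] side [ 0.4116 -0.1751] tri [ 0.4087 -0.1706  0.1029] [np.float64(0.001722481694607416), np.float64(0.0017224816946073372)]
vC top [ 0.4109 -0.3666] side [ 0.4124 -0.3669] tri [ 0.4116 -0.3664  0.1003] [np.float64(0.0006966980519382245), np.float64(0.0006966980519381876)]
jar top [ 0.4224 -0.2453] side [ 0.4237 -0.2419] tri [ 0.4236 -0.2454
[... 584 characters left out ...]
 0.6347 -0.1947  0.1218] [np.float64(0.0006718109156739978), np.float64(0.0006718109156739126)]
sFL top [0.6732 0.3313]
sFR top [ 0.6948 -0.0463]
sNR top [ 0.438  -0.0613] side [ 0.4384 -0.0603] tri [ 0.4384 -0.0612  0.0053] [np.float64(0.000305664451640289), np.float64(0.0003056644516403202)]
sNL top [0.417  0.3153] side [0.4156 0.3147] tri [0.4162 0.315  0.0063] [np.float64(0.0007227406573540063), np.float64(0.0007227406573539933)]
handle top [0.5886 0.1015] side [0.5878 0.1039] tri [0.589  0.1016 0.1343] [np.float64(6.506482766942635e-05), np.float64(6.506482766955766e-05)]
cL top [0.5591 0.1638]
cB top [0.5226 0.1132]
cR top [0.5685 0.0795]
cT top [0.6071 0.1261]
hook top [0.602  0.0965]
```

```bash
cat >> h.py <<'E'
from scipy.spatial.transform import Rotation as Ro
def go(x,y,zg,yaw=None):
    "delta in tool axes to bring the grasp point to (x,y,zg), and turn for yaw"
    s=ctrl.sense();R=Ro.from_euler('xyz',s["orientation"]).as_matrix();p=np.array(s["eef_pos"])
    d=R.T@(np.array([x,y,zg])-(p+R@[0,0,.147]))
    t=None if yaw is None else -(yaw-s["orientation"][2]) 
    print("d",np.round(d,4),"turn",t if t is None else (round(t,3),round((t+np.pi)%(2*np.pi)-np.pi,3)),"t",round(s["time_s"],2),"q6",round(s["qpos"][5],2),"F",np.round(s["force"],1),"rpy",np.round(s["orientation"],3))
E
python3 -c "
from h import *
go(.587,.103,.262,2.50)"
```

```text
d [ 0.5833 -0.4029 -0.0042] turn (np.float64(-2.12), np.float64(-2.12)) t 0.2 q6 -0.22 F [0.3 0.5 0.2] rpy [-3.141 -0.     0.38 ]
```

```bash
D='python3 drive.py'
python3 drive.py '[[0.0486,-0.0336,0,0],[0.0486,-0.0336,0,0],[0.0486,-0.0336,0,0],[0.0486,-0.0336,0,0]]' 0.06
python3 drive.py '[[0.0486,-0.0336,0,0],[0.0486,-0.0336,0,0],[0.0486,-0.0336,0,0],[0.0486,-0.0336,0,0]]'
python3 drive.py '[[0.0486,-0.0336,0,0],[0.0486,-0.0336,0,0],[0.0486,-0.0336,0,0],[0.0486,-0.0336,0,0]]'
python3 drive.py '[[0,0,0,-0.18],[0,0,0,-0.18],[0,0,0,-0.18],[0,0,0,-0.18]]'
python3 drive.py '[[0,0,0,-0.18],[0,0,0,-0.18],[0,0,0,-0.18],[0,0,0,-0.18]]'
python3 drive.py '[[0,0,0,-0.17],[0,0,0,-0.17],[0,0,0,-0.17],[0,0,0,-0.17],[0,0,0,0]]'
python3 -c "
from h import *
go(.587,.103,.122,2.50)
f=grab('top');cv2.imwrite('pics/top1.png',cv2.resize(f['image'][:,:,::-1],(768,576)))"
```

```text
time_s: 0.7
eef_pos: [0.326, -0.289, 0.4047]
orientation: [3.142, -0.0, 0.379]
force: [1.7, -1.5, -0.3]
opening: 0.0596
grasp_force: 0.0
time_s: 1.2
eef_pos: [0.4568, -0.092, 0.4048]
orientation: [3.141, -0.0, 0.38]
force: [0.1, -0.7, 0.5]
opening: 0.06
grasp_force: 0.0
time_s: 1.7
eef_pos: [0.5876, 0.1049, 0.4046]
orientation: [3.142, 0.0, 0.38]
force: [-0.2, -0.2, 0.5]
opening: 0.0602
grasp_force: 0.0
time_s: 2.2
eef_pos: [0.5868, 0.1031, 0.4045]
orientation: [-3.141, 0.0, 1.106]
force: [-0.3, 0.3, -0.2]
opening: 0.0599
grasp_force: 0.0
time_s: 2.7
eef_pos: [0.5868, 0.1031, 0.4045]
orientation: [-3.141, -0.0, 1.826]
force: [0.0, 0.0, -0.3]
opening: 0.0599
grasp_force: 0.0
time_s: 3.32
eef_pos: [0.5868, 0.1031, 0.4045]
orientation: [-3.141, -0.0, 2.498]
force: [0.0, 0.6, -0.1]
opening: 0.0601
grasp_force: 0.0
d [-3.000e-04  1.000e-04  1.355e-01] turn (np.float64(-0.002), np.float64(-0.002)) t 3.33 q6 -0.95 F [ 0.   0.6 -0.1] rpy [-3.141 -0.     2.498]
```

View pics/top1.png

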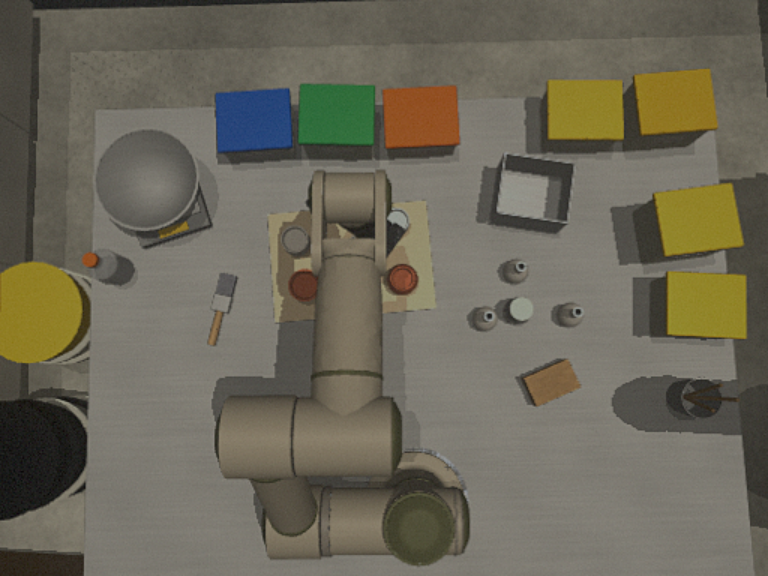

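The bench holds three vases at (516,270), (485,318) and (571,314), with the jar at (520,310) and carton at (551,382). There are no hidden ones. I'll descend onto the dipper handle.

```bash
python3 drive.py '[[0,0,0.04,0],[0,0,0.04,0],[0,0,0.03,0],[0,0,0.0255,0],[0,0,0,0]]'
python3 drive.py '[[0,0,0,0],[0,0,0,0],[0,0,0,0],[0,0,0,0],[0,0,0,0]]' 0.0
python3 -c "
from h import *
f=grab('side');cv2.imwrite('pics/side1.png',cv2.resize(f['image'][100:300,100:350,::-1],None,fx=3,fy=3,interpolation=cv2.INTER_CUBIC))"
```

```text
time_s: 4.0
eef_pos: [0.5865, 0.1031, 0.2677]
orientation: [-3.139, -0.003, 2.497]
force: [0.3, -0.2, 0.9]
opening: 0.06
grasp_force: 0.0
time_s: 4.62
eef_pos: [0.5869, 0.1031, 0.2694]
orientation: [3.141, 0.001, 2.5]
force: [1.6, -0.0, -0.7]
opening: 0.0176
grasp_force: 29.8
```

View pics/side1.png

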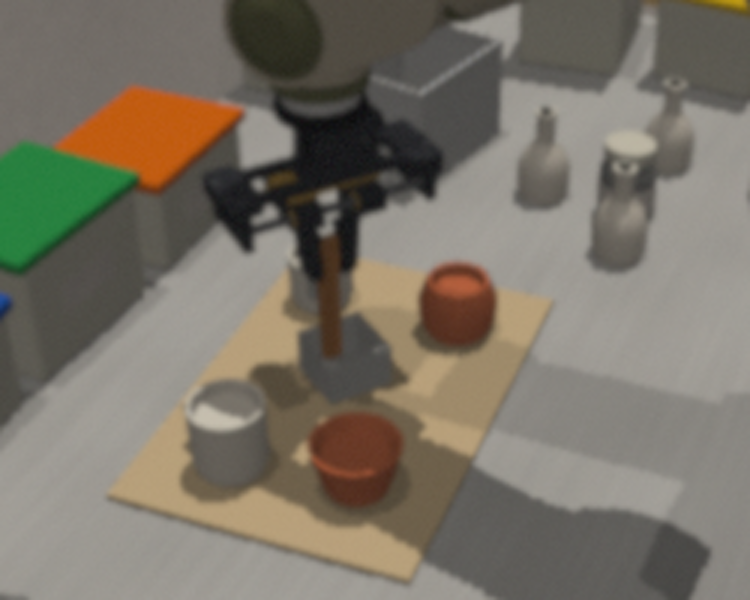

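Handle gripped at 17.6 mm (fingers at (330,240), pots clear). Lifting and turning.

```bash
python3 drive.py '[[0,0,-0.02,0],[0,0,-0.04,0],[0,0,-0.04,0],[0,0,-0.04,0],[0,0,-0.02,0]]'
python3 drive.py '[[0,0,0,0.1],[0,0,0,0.17],[0,0,0,0.17],[0,0,0,0.17],[0,0,0,0.17]]'
python3 drive.py '[[0,0,0,0.17],[0,0,0,0.17],[0,0,0,0.17],[0,0,0,0.17],[0,0,0,0.17]]'
python3 drive.py '[[0,0,0,0.17],[0,0,0,0.17],[0,0,0,0.17],[0,0,0,0.17],[0,0,0,0.17]]'
python3 drive.py '[[0,0,0,0.15],[0,0,0,0],[0,0,0,0]]'
python3 -c "
from h import *
go(.633,-.275,.282,-.168)"
```

```text
time_s: 5.3
eef_pos: [0.5866, 0.1031, 0.4311]
orientation: [3.14, 0.002, 2.5]
force: [-0.7, -0.4, -2.7]
opening: 0.0177
grasp_force: 29.7
time_s: 5.92
eef_pos: [0.5867, 0.1031, 0.4286]
orientation: [-3.14, -0.0, 1.714]
force: [0.8, -0.4, -2.1]
opening: 0.0177
grasp_force: 29.7
time_s: 6.55
eef_pos: [0.5867, 0.1031, 0.4286]
orientation: [-3.14, 0.001, 0.864]
force: [-0.3, -0.3, -2.4]
opening: 0.0176
grasp_force: 29.7
time_s: 7.18
eef_pos: [0.5868, 0.1031, 0.4286]
orientation: [-3.142, 0.002, 0.014]
force: [0.6, -0.5, -2.7]
opening: 0.0179
grasp_force: 29.7
time_s: 7.55
eef_pos: [0.5868, 0.1031, 0.429]
orientation: [3.142, 0.001, -0.127]
force: [0.0, -0.7, -2.1]
opening: 0.0177
grasp_force: 29.7
d [ 9.400e-02  3.691e-01 -1.000e-04] turn (np.float64(0.041), np.float64(0.041)) t 7.55 q6 1.68 F [ 0.  -0.7 -2.1] rpy [ 3.142e+00  1.000e-03 -1.270e-01]
```

```bash
python3 drive.py '[[0.0104,0.041,0,0],[0.0104,0.041,0,0],[0.0104,0.041,0,0],[0.0104,0.041,0,0],[0.0104,0.041,0,0]]'
python3 drive.py '[[0.0104,0.041,0,0],[0.0104,0.041,0,0],[0.0104,0.041,0,0],[0.0104,0.041,0,0.041],[0,0,0,0]]'
python3 -c "
from h import *
go(.633,-.275,.282,-.168)
f=grab('side');t=grab('top')
a=cv2.resize(f['image'][80:200,165:315,::-1],None,fx=5,fy=5,interpolation=cv2.INTER_CUBIC);cv2.imwrite('pics/side2.png',a)
a=cv2.resize(t['image'][80:180,310:410,::-1],None,fx=5,fy=5,interpolation=cv2.INTER_CUBIC);cv2.imwrite('pics/top2.png',a)
"
```

```text
time_s: 8.18
eef_pos: [0.6117, -0.1083, 0.4291]
orientation: [-3.142, 0.0, -0.128]
force: [0.4, 0.3, -2.6]
opening: 0.0175
grasp_force: 29.8
time_s: 8.8
eef_pos: [0.6314, -0.2779, 0.4279]
orientation: [-3.141, 0.001, -0.173]
force: [0.9, 1.0, -3.1]
opening: 0.0174
grasp_force: 29.8
d [ 0.0013 -0.0031 -0.0011] turn (np.float64(-0.005), np.float64(-0.005)) t 8.8 q6 1.16 F [ 0.9  1.  -3.1] rpy [-3.141e+00  1.000e-03 -1.730e-01]
```

View pics/side2.png

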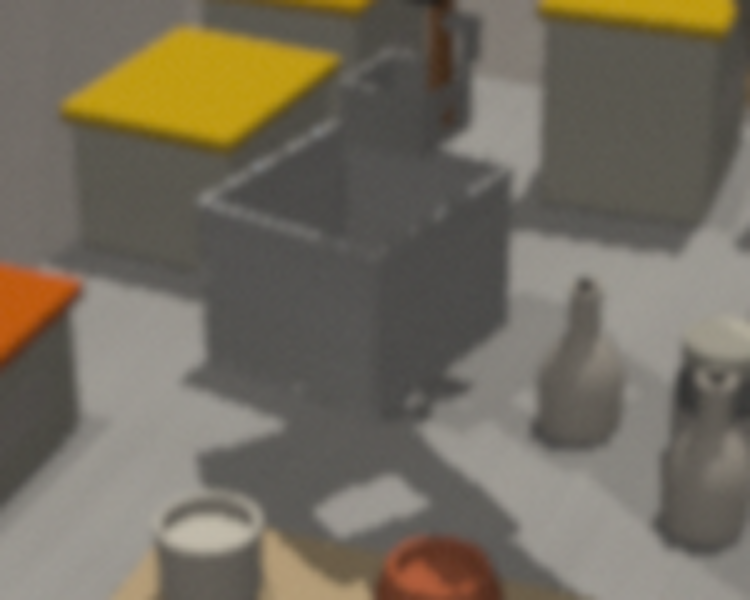

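Side crop: the dipper hangs above the bin, hook (470,15–60) on the robot side of the handle (440). I'll compare with the predicted projections.

```bash
python3 -c "
from h import *
np.set_printoptions(precision=1,suppress=True)
S=load('side');s=ctrl.sense();p=s['eef_pos'];y=s['orientation'][2]+np.pi
c,n=np.cos(y),np.sin(y);g=np.array(p)-[0,0,.147+.116]
o=g-.025*np.array([c,n,0])
Rz=np.array([[c,-n,0],[n,c,0],[0,0,1]])
for nm,q in dict(tongue_out_bot=(48,-9,58),tongue_in_bot=(42,-9,58),arm_top_out=(48,-9,86),arm_out_o=(48,9,86),tongue_out_bot9=(48,9,58),handle_r=(30,-9,60),handle_l=(20,-9,60),cup_x_my=(30,-30,0),cup_x_py=(30,30,0),cupmx=(-30,-30,0)).items():
  print(nm,(proj(S,o+Rz@(np.array(q)/1e3))[0]-[165,80]+.5)*5-.5)
for w in [(.6346,-.195,.12),(.6095,-.351,.12),(.6225,-.273,.12)]: print('rim',(proj(S,w)[0]-[165,80]+.5)*5-.5)
im=cv2.imread('pics/side2.png');a=cv2.resize(im[0:200,330:530],None,fx=3.9,fy=3,interpolation=cv2.INTER_CUBIC);cv2.imwrite('pics/side2z.png',cv2.convertScaleAbs(a,alpha=1.6))
"
```

```text
tongue_out_bot [458.   65.3]
tongue_in_bot [449.7  63.2]
arm_top_out [458.8  22. ]
arm_out_o [474.6  12.9]
tongue_out_bot9 [473.7  55.9]
handle_r [433.1  55.8]
handle_l [419.4  52.2]
cup_x_my [413.6 157.4]
cup_x_py [465.3 124.4]
cupmx [333.8 134.8]
rim [376.8 256.3]
rim [508.5 164.4]
rim [444.6 208.4]
```

View pics/side2z.png

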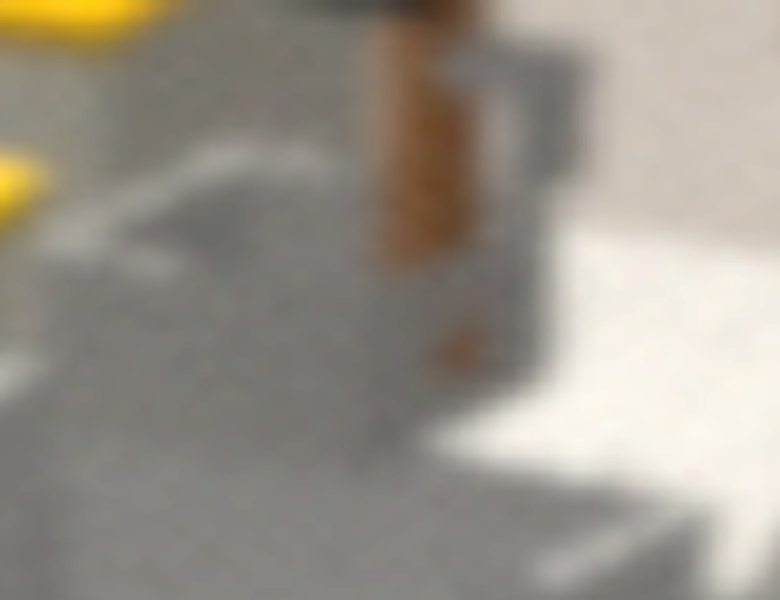

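The dipper sits about 4 mm nearer the robot than assumed (tongue edge at crop (480,60), predicted 474). I'll correct and lower to just above the rim.

```bash
python3 drive.py '[[0.0055,-0.002,0.02,0],[0,0,0.013,0],[0,0,0,0],[0,0,0,0]]'
python3 -c "
from h import *
f=grab('side');t=grab('top')
a=cv2.resize(f['image'][85:145,220:280,::-1],None,fx=8,fy=8,interpolation=cv2.INTER_CUBIC)
b=cv2.resize(t['image'][90:160,325:385,::-1],(310,360),interpolation=cv2.INTER_CUBIC)
c=np.zeros((480,790,3),np.uint8);c[:,:480]=a;c[:360,480:]=b
cv2.imwrite('pics/s3.png',cv2.convertScaleAbs(c,alpha=1.6))
s=ctrl.sense();p=s['eef_pos'];y=s['orientation'][2]+np.pi
c,n=np.cos(y),np.sin(y);g=np.array(p)-[0,0,.147+.116]
o=g-.025*np.array([c,n,0])
Rz=np.array([[c,-n,0],[n,c,0],[0,0,1]])
for nm,q in dict(tongue_out_bot=(48,-9,58),tongue_in_bot=(42,-9,58),arm_out_o=(48,9,86),tongue_out_bot9=(48,9,58),handle_r=(30,-9,70),handle_r9=(30,9,70),handle_l=(20,-9,70),cup=(30,-30,0),cupr=(30,30,0)).items():
  print(nm,(proj(f,o+Rz@(np.array(q)/1e3))[0]-[220,85]+.5)*8-.5)
print(p)
"
```

```text
time_s: 9.4
eef_pos: [0.6375, -0.2737, 0.3967]
orientation: [3.141, -0.001, -0.171]
force: [0.0, -0.7, -2.0]
opening: 0.0177
grasp_force: 29.8
tongue_out_bot [276.96090592 140.49188558]
tongue_in_bot [263.82291473 136.90177167]
arm_out_o [303.25753601  57.6010478 ]
tongue_out_bot9 [301.96354754 124.91696261]
handle_r [237.96810901 100.99799108]
handle_r9 [263.29225764  85.79638394]
handle_l [216.25337927  95.1766048 ]
cup [207.05799583 284.96541694]
cupr [289.41252943 230.56013697]
[ 0.63741969 -0.27384828  0.39696397]
```

View pics/s3.png

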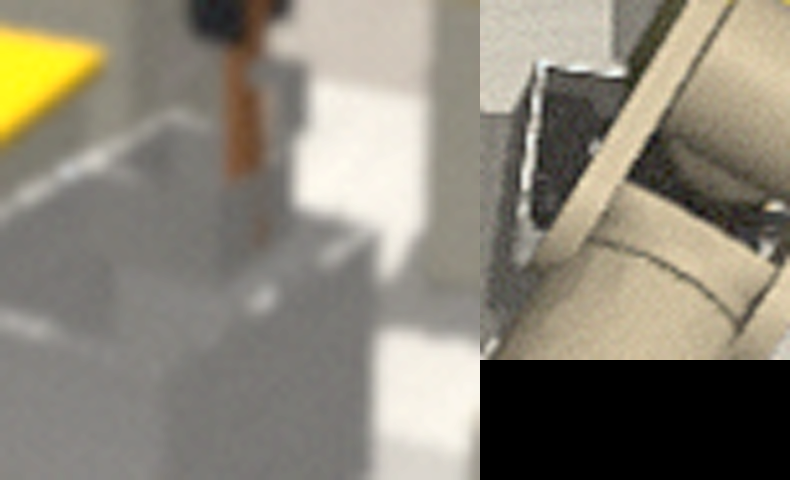

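Side crop: tongue right edge at (306,128), predicted 302, so the hook is within 1–2 mm of the rim line. I'll lower in steps, watching force.

```bash
python3 drive.py '[[0,0,0.02,0],[0,0,0.02,0],[0,0,0.02,0],[0,0,0,0]]'
python3 drive.py '[[0,0,0.01,0],[0,0,0.008,0],[0,0,0,0],[0,0,0,0]]'
python3 -c "
from h import *
f=grab('side')
a=cv2.resize(f['image'][95:155,220:280,::-1],None,fx=8,fy=8,interpolation=cv2.INTER_CUBIC)
cv2.imwrite('pics/s4.png',cv2.convertScaleAbs(a,alpha=1.6))"
```

```text
time_s: 10.0
eef_pos: [0.6373, -0.2739, 0.3352]
orientation: [-3.141, 0.002, -0.171]
force: [-0.6, 0.5, -2.8]
opening: 0.0174
grasp_force: 29.8
time_s: 10.5
eef_pos: [0.6375, -0.2739, 0.3186]
orientation: [3.141, -0.001, -0.171]
force: [0.7, 1.0, -2.4]
opening: 0.0172
grasp_force: 29.8
```

View pics/s4.png

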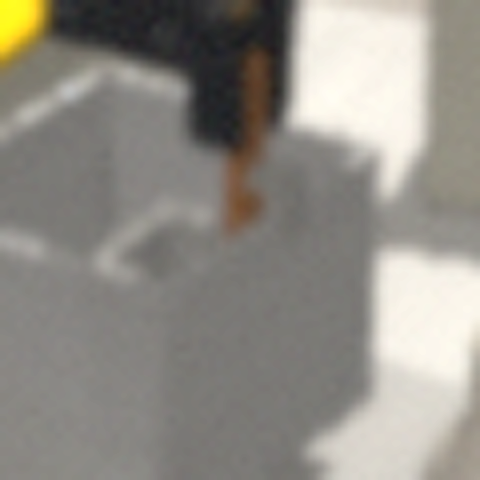

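The cup is inside the bin and the tongue is outside the near wall at (295,200), with no contact force. I'll lower the last part gently.

```bash
python3 drive.py '[[0,0,0.006,0],[0,0,0.005,0],[0,0,0,0]]'
python3 drive.py '[[0,0,0.002,0],[0,0,0,0],[0,0,0,0]]'
python3 drive.py '[[0,0,0.002,0],[0,0,0,0],[0,0,0,0]]'
```

```text
time_s: 10.92
eef_pos: [0.6374, -0.2739, 0.3065]
orientation: [-3.141, 0.001, -0.171]
force: [-0.5, -0.6, -2.4]
opening: 0.0174
grasp_force: 29.8
time_s: 11.3
eef_pos: [0.6375, -0.2739, 0.3053]
orientation: [3.142, -0.0, -0.171]
force: [-0.2, -0.4, -1.7]
opening: 0.0176
grasp_force: 29.8
time_s: 11.68
eef_pos: [0.6374, -0.2739, 0.3032]
orientation: [-3.142, 0.0, -0.171]
force: [0.4, -0.8, -2.2]
opening: 0.0175
grasp_force: 29.8
```

```bash
python3 drive.py '[[0,0,0.001,0],[0,0,0,0],[0,0,0,0]]'
python3 drive.py '[[0,0,0.001,0],[0,0,0,0],[0,0,0,0]]'
python3 drive.py '[[0,0,0.001,0],[0,0,0,0],[0,0,0,0]]'
```

```text
time_s: 12.05
eef_pos: [0.6375, -0.2739, 0.303]
orientation: [3.141, -0.001, -0.171]
force: [-0.0, 1.2, 5.1]
opening: 0.0176
grasp_force: 29.8
time_s: 12.42
eef_pos: [0.6376, -0.2739, 0.3028]
orientation: [3.141, -0.002, -0.171]
force: [-1.3, 2.3, 9.5]
opening: 0.0178
grasp_force: 29.9
time_s: 12.8
eef_pos: [0.6376, -0.2739, 0.3027]
orientation: [3.14, -0.003, -0.171]
force: [-2.2, 2.1, 13.7]
opening: 0.0177
grasp_force: 29.9
```

```bash
python3 drive.py '[[0,0,-0.002,0],[0,0,0,0]]'
python3 drive.py '[[0,0,0,0],[0,0,0,0],[0,0,0,0],[0,0,0,0]]' 0.035
python3 drive.py '[[0,0,-0.01,0],[0,0,-0.02,0],[0,0,-0.03,0],[0,0,-0.03,0],[0,0,-0.04,0]]'
python3 -c "
from h import *
f=grab('side')
a=cv2.resize(f['image'][95:155,220:280,::-1],None,fx=8,fy=8,interpolation=cv2.INTER_CUBIC)
cv2.imwrite('pics/s5.png',cv2.convertScaleAbs(a,alpha=1.6))
t=grab('top')
go(.516,-.246,.25,0)"
```

```text
time_s: 13.05
eef_pos: [0.6376, -0.274, 0.3028]
orientation: [3.141, -0.002, -0.171]
force: [0.7, 0.1, 6.0]
opening: 0.0178
grasp_force: 29.9
time_s: 13.55
eef_pos: [0.6374, -0.2739, 0.302]
orientation: [-3.141, 0.0, -0.171]
force: [0.0, -0.1, 0.2]
opening: 0.035
grasp_force: 0.0
time_s: 14.18
eef_pos: [0.6373, -0.2738, 0.4335]
orientation: [-3.141, 0.001, -0.171]
force: [-0.2, -0.3, 0.6]
opening: 0.0347
grasp_force: 0.0
d [-0.1256 -0.0072  0.04  ] turn (np.float64(-0.171), np.float64(-0.171)) t 14.28 q6 1.17 F [1.1 0.1 0.3] rpy [ 3.138 -0.008 -0.171]
```

View pics/s5.png

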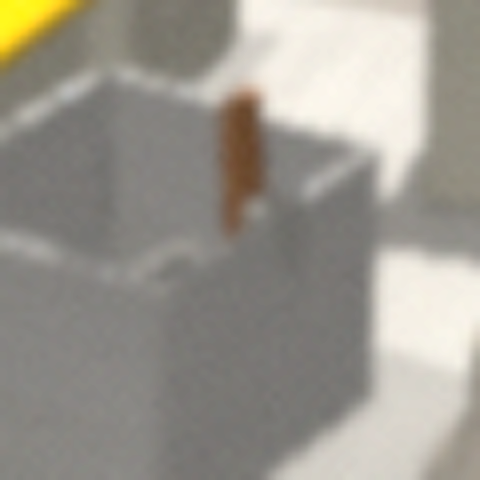

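Dipper hangs on the near wall (handle (240,150), hook over the rim at (255,215)). Next, choose the vase spots and re-measure the vases.

```bash
cat > v.py <<'E'
from h import *
def vases(view="top",roi=(290,420,150,235),show=True):
    "dark mouths of vases in the top view -> world xy at z=.1"
    t=grab("top");g=cv2.cvtColor(t["image"],cv2.COLOR_RGB2GRAY);out=[]
    x0,x1,y0,y1=roi;k=6
    c=cv2.resize(g[y0:y1,x0:x1],None,fx=k,fy=k,interpolation=cv2.INTER_CUBIC)
    n,l,st,ce=cv2.connectedComponentsWithStats((c<70).astype(np.uint8))
    for i in range(1,n):
        if 80<st[i,4]<900:
            uv=(ce[i]+.5)/k-.5+[x0,y0];out.append((np.round(plane(t,uv,.1)[0][:2],4),st[i,4]))
    return out
E
python3 - <<'E'
from v import *
for o in vases(): print(o)
c=np.array([.5558,.1348]);yaw=.057;R=np.array([[np.cos(yaw),-np.sin(yaw)],[np.sin(yaw),np.cos(yaw)]])
pots=np.array([[.495,.240],[.5957,.2577],[.5015,.0147],[.635,.026]]);need=np.array([.069,.063,.067,.061])
G=np.array([(x,y) for x in np.arange(-.1,.101,.005) for y in np.arange(-.16,.161,.005)])
W=c+G@R.T
def edge(g): return np.minimum(.107-abs(g[:,0]),.167-abs(g[:,1]))
m=np.minimum((np.linalg.norm(W[:,None]-pots[None],axis=2)-need).min(1),edge(G))
k=m>.008;W=W[k];m=m[k];G=G[k]
best=None
D=np.linalg.norm(W[:,None]-W[None],axis=2)-.059
for i in range(len(W)):
  for j in range(i):
    if D[i,j]<.008: continue
    s=np.minimum(np.minimum(D[i,:j],D[j,:j]),np.minimum(m[:j],min(m[i],m[j],D[i,j])))
    if len(s):
      q=s.argmax()
      if best is None or s[q]>best[0]: best=(s[q],i,j,q)
print(best[0]);
for i in best[1:]: print(W[i],G[i],m[i])
E
```

```text
(array([ 0.6004, -0.3525]), np.int32(244))
(array([ 0.5674, -0.3478]), np.int32(483))
(array([ 0.4462, -0.2675]), np.int32(117))
(array([ 0.4082, -0.3511]), np.int32(386))
(array([ 0.4123, -0.3661]), np.int32(333))
(array([ 0.3932, -0.2416]), np.int32(162))
0.032000000000000015
[0.62426209 0.16374724] [0.07  0.025] 0.03519834147902055
[0.56307065 0.09514981] [ 0.005 -0.04 ] 0.03430703817823219
[0.48063696 0.13551919] [-0.075  0.005] 0.032000000000000015
```

Run:
```python
from h import *
a=cv2.imread("pics/side0.png");b=load("side")["image"][:,:,::-1]
for n,w in dict(A=(.516,-.2463,.1),B=(.4087,-.171,.1),C=(.4116,-.3665,.1),jar=(.4236,-.2454,.085)).items():
    u,v=proj(load("side"),w)[0].astype(int)
    p=a[v-6:v+8,u-8:u+9];q=b[v-26:v+28,u-28:u+29]
    r=cv2.matchTemplate(q,p,cv2.TM_CCOEFF_NORMED);_,m,_,l=cv2.minMaxLoc(r);print(n,(u,v),round(m,2),l[0]-20,l[1]-20)
go(.516,-.2463,.2,-.171)
```

```text
A (np.int64(281), np.int64(136)) 0.97 0 0
B (np.int64(307), np.int64(155)) 0.99 0 0
C (np.int64(324), np.int64(127)) 0.91 0 0
jar (np.int64(310), np.int64(147)) 0.96 0 0
d [-0.1252 -0.0068  0.0875] turn (np.float64(-0.0), np.float64(-0.0)) t 14.32 q6 1.17 F [ 0.1  0.1 -1. ] rpy [ 3.14  -0.005 -0.171]
```

```bash
python3 drive.py '[[-0.0417,-0.0023,0,0],[-0.0417,-0.0023,0,0],[-0.0417,-0.0023,0,0],[0,0,0.04,0],[0,0,0.04,0]]' 0.045
python3 drive.py '[[0,0,0,0],[0,0,0,0]]'
python3 -c "
from h import *
go(.516,-.2463,.084,-.171)"
```

```text
time_s: 14.95
eef_pos: [0.5147, -0.2455, 0.3509]
orientation: [-3.142, 0.0, -0.171]
force: [0.7, -1.0, -0.9]
opening: 0.0453
grasp_force: 0.0
time_s: 15.2
eef_pos: [0.5156, -0.2459, 0.3535]
orientation: [3.141, -0.001, -0.171]
force: [0.7, 0.4, -0.3]
opening: 0.045
grasp_force: 0.0
d [1.000e-04 1.000e-04 1.225e-01] turn (np.float64(-0.0), np.float64(-0.0)) t 15.2 q6 1.09 F [ 0.7  0.4 -0.3] rpy [ 3.141e+00 -1.000e-03 -1.710e-01]
```

```bash
python3 drive.py '[[0,0,0.035,0],[0,0,0.035,0],[0,0,0.03,0],[0,0,0.0225,0],[0,0,0,0]]'
python3 drive.py '[[0,0,0,0],[0,0,0,0],[0,0,0,0],[0,0,0,0],[0,0,0,0]]' 0.0
python3 drive.py '[[0,0,-0.02,0],[0,0,-0.04,0],[0,0,-0.04,0],[0,0,-0.03,0],[0,0,0,0]]'
python3 -c "
from h import *
go(.624,.164,.214)"
```

```text
time_s: 15.82
eef_pos: [0.5156, -0.2459, 0.2299]
orientation: [-3.141, 0.001, -0.171]
force: [0.3, -0.4, 1.0]
opening: 0.0453
grasp_force: 0.0
time_s: 16.45
eef_pos: [0.5155, -0.246, 0.2304]
orientation: [3.141, -0.001, -0.171]
force: [-0.6, -2.0, 5.1]
opening: 0.0191
grasp_force: 29.6
time_s: 17.08
eef_pos: [0.5154, -0.2457, 0.3609]
orientation: [3.14, -0.002, -0.171]
force: [-0.0, -0.3, -1.5]
opening: 0.0193
grasp_force: 29.5
d [ 0.0369 -0.4224 -0.0005] turn None t 17.07 q6 1.09 F [-0.  -0.3 -1.5] rpy [ 3.14e+00 -2.00e-03 -1.71e-01]
```

```bash
python3 drive.py '[[0.0037,-0.0422,0,0],[0.0037,-0.0422,0,0],[0.0037,-0.0422,0,0],[0.0037,-0.0422,0,0],[0.0037,-0.0422,0,0]]'
python3 drive.py '[[0.0037,-0.0422,0,0],[0.0037,-0.0422,0,0],[0.0037,-0.0422,0,0],[0.0037,-0.0422,0,0],[0.0037,-0.0422,0,0]]'
python3 drive.py '[[0,0,0,0],[0,0,0.03,0],[0,0,0.03,0],[0,0,0.03,0],[0,0,0.02,0]]'
python3 drive.py '[[0,0,0.008,0],[0,0,0,0],[0,0,0,0]]'
python3 -c "
from h import *
go(.624,.164,.090)"
```

```text
time_s: 17.7
eef_pos: [0.5695, -0.0396, 0.3573]
orientation: [-3.141, 0.004, -0.171]
force: [-0.2, -1.2, -1.5]
opening: 0.0188
grasp_force: 29.5
time_s: 18.32
eef_pos: [0.6238, 0.1651, 0.357]
orientation: [3.141, 0.004, -0.171]
force: [0.3, 0.5, -1.7]
opening: 0.0191
grasp_force: 29.5
time_s: 18.95
eef_pos: [0.623, 0.1628, 0.2463]
orientation: [3.14, 0.004, -0.172]
force: [0.5, -0.2, -2.5]
opening: 0.0191
grasp_force: 29.8
time_s: 19.32
eef_pos: [0.6238, 0.1635, 0.2425]
orientation: [-3.141, -0.001, -0.171]
force: [-0.5, 0.2, -1.2]
opening: 0.0188
grasp_force: 29.8
d [-0.0001 -0.0004  0.0055] turn None t 19.32 q6 1.82 F [-0.5  0.2 -1.2] rpy [-3.141e+00 -1.000e-03 -1.710e-01]
```

```bash
python3 drive.py '[[0,0,0.005,0],[0,0,0,0],[0,0,0,0]]'
python3 drive.py '[[0,0,0.001,0],[0,0,0,0],[0,0,0,0]]'
python3 drive.py '[[0,0,0.001,0],[0,0,0,0],[0,0,0,0]]'
```

```text
time_s: 19.7
eef_pos: [0.6237, 0.1638, 0.2368]
orientation: [-3.142, -0.0, -0.171]
force: [0.2, -0.3, -1.8]
opening: 0.0191
grasp_force: 29.7
time_s: 20.08
eef_pos: [0.6239, 0.1637, 0.2364]
orientation: [-3.141, -0.001, -0.171]
force: [-0.7, -1.6, 4.6]
opening: 0.0193
grasp_force: 29.7
time_s: 20.45
eef_pos: [0.624, 0.1636, 0.2363]
orientation: [-3.141, -0.002, -0.171]
force: [-1.4, -2.9, 10.3]
opening: 0.019
grasp_force: 29.7
```

Contact. Release, rise, and re-measure the others from here.

```bash
python3 drive.py '[[0,0,-0.001,0],[0,0,0,0]]'
python3 drive.py '[[0,0,0,0],[0,0,0,0],[0,0,0,0],[0,0,0,0]]' 0.045
python3 drive.py '[[0,0,-0.02,0],[0,0,-0.03,0],[0,0,-0.04,0],[0,0,-0.04,0],[0,0,0,0]]'
python3 -c "
from v import *
for o in vases(): print(o)
go(.4087,-.171,.2,-.171-1.4)"
```

```text
time_s: 20.7
eef_pos: [0.6239, 0.1637, 0.2364]
orientation: [-3.141, -0.001, -0.171]
force: [-1.2, -0.7, 7.2]
opening: 0.0189
grasp_force: 29.7
time_s: 21.2
eef_pos: [0.6237, 0.1638, 0.2356]
orientation: [3.142, 0.0, -0.171]
force: [-0.5, 0.3, 0.7]
opening: 0.0454
grasp_force: 0.0
time_s: 21.82
eef_pos: [0.6238, 0.1638, 0.369]
orientation: [-3.14, -0.006, -0.171]
force: [0.2, 0.6, 0.1]
opening: 0.045
grasp_force: 0.0
(array([ 0.4082, -0.3512]), np.int32(380))
(array([ 0.4122, -0.3661]), np.int32(340))
(array([ 0.3939, -0.1407]), np.int32(789))
(array([ 0.4085, -0.1715]), np.int32(326))
(array([ 0.3991, -0.1596]), np.int32(82))
d [-0.1551  0.3666  0.0191] turn (np.float64(1.4), np.float64(1.4)) t 21.88 q6 1.82 F [ 0.1  0.1 -0.4] rpy [-3.141e+00 -2.000e-03 -1.710e-01]
```

```bash
python3 drive.py '[[-0.0222,0.0524,0,0],[-0.0222,0.0524,0,0],[-0.0222,0.0524,0,0],[-0.0222,0.0524,0,0]]'
python3 drive.py '[[-0.0222,0.0524,0,0],[-0.0222,0.0524,0,0],[-0.0222,0.0524,0,0],[0,0,0,-0.17],[0,0,0,-0.17]]'
python3 drive.py '[[0,0,0,-0.17],[0,0,0,-0.17],[0,0,0,-0.17],[0,0,0,-0.17],[0,0,0,-0.17]]'
python3 drive.py '[[0,0,0,-0.17],[0,0,0,-0.17],[0,0,0,0]]'
python3 -c "
from h import *
go(.4087,-.171,.084)"
```

```text
time_s: 22.38
eef_pos: [0.4991, -0.0289, 0.3643]
orientation: [-3.141, 0.002, -0.171]
force: [1.0, -1.4, 0.2]
opening: 0.0448
grasp_force: 0.0
time_s: 23.0
eef_pos: [0.4075, -0.1718, 0.3644]
orientation: [-3.14, 0.002, 0.173]
force: [0.8, 0.4, -0.5]
opening: 0.0448
grasp_force: 0.0
time_s: 23.62
eef_pos: [0.4079, -0.1711, 0.3644]
orientation: [-3.139, -0.0, 1.024]
force: [-0.2, 0.0, -0.9]
opening: 0.0451
grasp_force: 0.0
time_s: 24.0
eef_pos: [0.4079, -0.1711, 0.3646]
orientation: [-3.14, -0.001, 1.357]
force: [0.1, -0.2, 0.1]
opening: 0.0447
grasp_force: 0.0
d [-0.      0.0013  0.1336] turn None t 24.0 q6 -0.45 F [ 0.1 -0.2  0.1] rpy [-3.140e+00 -1.000e-03  1.357e+00]
```

```bash
python3 drive.py '[[0,0,0.04,0],[0,0,0.04,0],[0,0,0.03,0],[0,0.001,0.0235,0],[0,0,0,0]]'
python3 drive.py '[[0,0,0,0],[0,0,0,0],[0,0,0,0],[0,0,0,0],[0,0,0,0]]' 0.0
python3 drive.py '[[0,0,-0.02,0],[0,0,-0.04,0],[0,0,-0.04,0],[0,0,-0.03,0],[0,0,0,0]]'
python3 -c "
from h import *
go(.563,.095,.214)"
```

```text
time_s: 24.62
eef_pos: [0.4086, -0.1711, 0.2308]
orientation: [-3.138, -0.002, 1.356]
force: [0.9, -0.3, 0.4]
opening: 0.045
grasp_force: 0.0
time_s: 25.25
eef_pos: [0.4093, -0.1716, 0.2328]
orientation: [3.14, 0.001, 1.359]
force: [1.8, 0.2, 5.2]
opening: 0.0191
grasp_force: 30.0
time_s: 25.88
eef_pos: [0.409, -0.1714, 0.3631]
orientation: [3.139, 0.001, 1.359]
force: [0.8, -0.7, -3.0]
opening: 0.019
grasp_force: 30.0
d [0.293  0.0941 0.0019] turn None t 25.88 q6 -0.45 F [ 0.8 -0.7 -3. ] rpy [3.139e+00 1.000e-03 1.359e+00]
```

```bash
python3 drive.py '[[0.0366,0.0118,0,0],[0.0366,0.0118,0,0],[0.0366,0.0118,0,0],[0.0366,0.0118,0,0]]'
python3 drive.py '[[0.0366,0.0118,0,0],[0.0366,0.0118,0,0],[0.0366,0.0118,0,0],[0.0366,0.0118,0,0],[0,0,0,0]]'
python3 drive.py '[[0,0,0.03,0],[0,0,0.03,0],[0,0,0.03,0],[0,0,0.02,0],[0,0,0.008,0]]'
python3 drive.py '[[0,0,0,0],[0,0,0,0]]'
```

```text
time_s: 26.38
eef_pos: [0.4863, -0.0371, 0.36]
orientation: [-3.138, -0.0, 1.359]
force: [-0.3, -0.4, -2.4]
opening: 0.0195
grasp_force: 30.0
time_s: 27.0
eef_pos: [0.5633, 0.0967, 0.3593]
orientation: [-3.138, 0.0, 1.361]
force: [-0.3, -0.0, -2.4]
opening: 0.0191
grasp_force: 30.0
time_s: 27.62
eef_pos: [0.5622, 0.0943, 0.2419]
orientation: [-3.137, 0.001, 1.358]
force: [-0.2, 0.3, -2.7]
opening: 0.0191
grasp_force: 30.0
time_s: 27.88
eef_pos: [0.5631, 0.0948, 0.2449]
orientation: [3.141, -0.0, 1.359]
force: [-0.5, 0.4, -1.4]
opening: 0.0193
grasp_force: 30.0
```

```bash
python3 drive.py '[[0,0,0.005,0],[0,0,0,0],[0,0,0,0]]'
python3 drive.py '[[0,0,0.001,0],[0,0,0,0],[0,0,0,0]]'
python3 drive.py '[[0,0,0.001,0],[0,0,0,0],[0,0,0,0]]'
```

```text
time_s: 28.25
eef_pos: [0.563, 0.0949, 0.2393]
orientation: [3.141, -0.0, 1.359]
force: [0.3, 0.7, -2.0]
opening: 0.0191
grasp_force: 30.0
time_s: 28.62
eef_pos: [0.5631, 0.0949, 0.2387]
orientation: [3.14, -0.0, 1.359]
force: [0.8, 0.2, 4.1]
opening: 0.0189
grasp_force: 30.0
time_s: 29.0
eef_pos: [0.5634, 0.0949, 0.2386]
orientation: [3.139, -0.0, 1.359]
force: [-0.1, 0.4, 10.6]
opening: 0.0189
grasp_force: 30.0
```

```bash
python3 drive.py '[[0,0,-0.001,0],[0,0,0,0]]'
python3 drive.py '[[0,0,0,0],[0,0,0,0],[0,0,0,0],[0,0,0,0]]' 0.045
python3 drive.py '[[0,0,-0.02,0],[0,0,-0.03,0],[0,0,-0.04,0],[0,0,-0.04,0],[0,0,0,0]]'
python3 -c "
from v import *
for o in vases(): print(o)
go(.4120,-.3662,.222)"
```

```text
time_s: 29.25
eef_pos: [0.5632, 0.0949, 0.2387]
orientation: [3.14, -0.0, 1.359]
force: [0.9, 0.9, 5.5]
opening: 0.019
grasp_force: 30.0
time_s: 29.75
eef_pos: [0.5629, 0.0949, 0.2381]
orientation: [-3.141, 0.0, 1.359]
force: [0.0, -0.6, 0.8]
opening: 0.045
grasp_force: 0.0
time_s: 30.38
eef_pos: [0.5631, 0.095, 0.3711]
orientation: [3.136, -0.001, 1.359]
force: [-0.5, 0.2, 0.1]
opening: 0.0449
grasp_force: 0.0
(array([ 0.4082, -0.3513]), np.int32(383))
(array([ 0.4122, -0.3661]), np.int32(345))
d [-4.826e-01 -5.080e-02 -3.000e-04] turn None t 30.43 q6 0.17 F [-0.8  0.5 -0.4] rpy [ 3.14  -0.     1.359]
```

```bash
python3 drive.py '[[-0.0536,-0.0056,0,0],[-0.0536,-0.0056,0,0],[-0.0536,-0.0056,0,0],[-0.0536,-0.0056,0,0],[-0.0536,-0.0056,0,0]]'
python3 drive.py '[[-0.0536,-0.0056,0,0],[-0.0536,-0.0056,0,0],[-0.0536,-0.0056,0,0],[-0.0536,-0.0056,0,0],[0,0,0,0]]'
python3 drive.py '[[0,0,0,0],[0,0,0,0]]'
python3 -c "
from h import *
go(.412,-.3662,.084)"
```

```text
time_s: 31.05
eef_pos: [0.4783, -0.1626, 0.3668]
orientation: [-3.139, -0.001, 1.359]
force: [0.5, -0.2, 0.3]
opening: 0.0449
grasp_force: 0.0
time_s: 31.68
eef_pos: [0.4108, -0.3686, 0.3662]
orientation: [-3.139, -0.002, 1.355]
force: [0.3, 0.3, 0.2]
opening: 0.0451
grasp_force: 0.0
time_s: 31.92
eef_pos: [0.4127, -0.3649, 0.3679]
orientation: [-3.141, -0.001, 1.36]
force: [-0.2, 0.9, -0.2]
opening: 0.0449
grasp_force: 0.0
d [-0.0016 -0.0003  0.1369] turn None t 31.93 q6 -0.73 F [-0.2  0.9 -0.2] rpy [-3.141e+00 -1.000e-03  1.360e+00]
```

```bash
python3 drive.py '[[-0.0016,0,0.04,0],[0,0,0.04,0],[0,0,0.03,0],[0,0,0.0265,0],[0,0,0,0]]'
python3 drive.py '[[0,0,0,0],[0,0,0,0],[0,0,0,0],[0,0,0,0],[0,0,0,0]]' 0.0
python3 drive.py '[[0,0,-0.02,0],[0,0,-0.04,0],[0,0,-0.04,0],[0,0,-0.03,0],[0,0,0,0]]'
python3 -c "
from h import *
go(.481,.1355,.214)"
```

```text
time_s: 32.55
eef_pos: [0.4121, -0.3665, 0.2305]
orientation: [-3.139, -0.002, 1.36]
force: [0.2, -0.4, 0.6]
opening: 0.0449
grasp_force: 0.0
time_s: 33.17
eef_pos: [0.4121, -0.3678, 0.2325]
orientation: [3.14, 0.001, 1.359]
force: [1.5, -0.6, 6.0]
opening: 0.019
grasp_force: 29.9
time_s: 33.8
eef_pos: [0.4118, -0.3677, 0.3628]
orientation: [3.14, 0.002, 1.359]
force: [-0.3, -0.7, -3.0]
opening: 0.0191
grasp_force: 29.9
d [ 0.5067 -0.0385  0.0008] turn None t 33.8 q6 -0.73 F [-0.3 -0.7 -3. ] rpy [3.140e+00 2.000e-03 1.359e+00]
```

```bash
python3 drive.py '[[0.0422,-0.0032,0,0],[0.0422,-0.0032,0,0],[0.0422,-0.0032,0,0],[0.0422,-0.0032,0,0]]'
python3 drive.py '[[0.0422,-0.0032,0,0],[0.0422,-0.0032,0,0],[0.0422,-0.0032,0,0],[0.0422,-0.0032,0,0]]'
python3 drive.py '[[0.0422,-0.0032,0,0],[0.0422,-0.0032,0,0],[0.0422,-0.0032,0,0],[0.0422,-0.0032,0,0],[0,0,0,0]]'
python3 drive.py '[[0,0,0.03,0],[0,0,0.03,0],[0,0,0.03,0],[0,0,0.02,0],[0,0,0.008,0]]'
python3 drive.py '[[0,0,0,0],[0,0,0,0]]'
```

```text
time_s: 34.3
eef_pos: [0.4346, -0.1985, 0.3596]
orientation: [-3.138, -0.002, 1.359]
force: [0.7, -0.1, -1.5]
opening: 0.019
grasp_force: 29.9
time_s: 34.8
eef_pos: [0.4575, -0.0308, 0.3598]
orientation: [-3.138, -0.0, 1.359]
force: [-0.2, -0.0, -2.2]
opening: 0.019
grasp_force: 29.9
time_s: 35.42
eef_pos: [0.4805, 0.1375, 0.3596]
orientation: [-3.138, 0.001, 1.362]
force: [0.0, -0.1, -1.2]
opening: 0.0191
grasp_force: 30.0
time_s: 36.05
eef_pos: [0.4803, 0.1348, 0.2417]
orientation: [-3.138, 0.001, 1.358]
force: [-0.1, 0.9, -2.2]
opening: 0.0188
grasp_force: 30.0
time_s: 36.3
eef_pos: [0.481, 0.1354, 0.2443]
orientation: [3.141, -0.0, 1.359]
force: [0.6, 0.2, -1.6]
opening: 0.019
grasp_force: 30.0
```

```bash
python3 drive.py '[[0,0,0.005,0],[0,0,0,0],[0,0,0,0]]'
python3 drive.py '[[0,0,0.001,0],[0,0,0,0],[0,0,0,0]]'
python3 drive.py '[[0,0,0.001,0],[0,0,0,0],[0,0,0,0]]'
```

```text
time_s: 36.67
eef_pos: [0.4809, 0.1356, 0.2388]
orientation: [3.141, -0.0, 1.359]
force: [1.0, -0.2, -2.1]
opening: 0.0189
grasp_force: 30.0
time_s: 37.05
eef_pos: [0.4811, 0.1356, 0.2383]
orientation: [3.14, -0.0, 1.359]
force: [1.1, 1.0, 6.2]
opening: 0.019
grasp_force: 30.0
time_s: 37.42
eef_pos: [0.4813, 0.1356, 0.2381]
orientation: [3.139, -0.001, 1.359]
force: [-0.7, 0.1, 14.1]
opening: 0.0189
grasp_force: 30.0
```

Release, rise, move off to the right at height, then check.

```bash
python3 drive.py '[[0,0,-0.001,0],[0,0,0,0]]'
python3 drive.py '[[0,0,0,0],[0,0,0,0],[0,0,0,0],[0,0,0,0]]' 0.045
python3 drive.py '[[0,0,-0.02,0],[0,0,-0.03,0],[0,0,-0.04,0],[0,0,-0.04,0],[0,0,0,0]]'
python3 drive.py '[[-0.06,-0.01,0,0],[-0.06,-0.01,0,0],[-0.06,-0.01,0,0],[-0.06,-0.01,0,0],[-0.06,-0.01,0,0]]'
python3 drive.py '[[-0.06,-0.01,0,0],[-0.06,-0.01,0,0],[-0.06,-0.01,0,0],[-0.06,-0.01,0,0],[0,0,0,0]]'
python3 -c "
from h import *
t=grab('top');s=grab('side')
c=np.zeros((600,800,3),np.uint8)
c[:340,:]=cv2.resize(t['image'][100:240,175:505,::-1],(800,340),interpolation=cv2.INTER_CUBIC)
a=cv2.resize(s['image'][105:300,140:350,::-1],(280,260),interpolation=cv2.INTER_CUBIC);c[340:,:280]=a
c[340:,290:550]=cv2.resize(s['image'][95:155,220:280,::-1],(260,260),interpolation=cv2.INTER_CUBIC)
cv2.imwrite('pics/fin.png',cv2.convertScaleAbs(c,alpha=1.5))"
```

```text
time_s: 37.67
eef_pos: [0.4811, 0.1355, 0.2383]
orientation: [3.14, -0.0, 1.359]
force: [1.8, 0.7, 7.9]
opening: 0.0191
grasp_force: 30.0
time_s: 38.17
eef_pos: [0.4808, 0.1355, 0.2376]
orientation: [-3.141, 0.0, 1.359]
force: [0.1, -0.2, -0.1]
opening: 0.0454
grasp_force: 0.0
time_s: 38.8
eef_pos: [0.481, 0.1356, 0.3702]
orientation: [3.136, -0.001, 1.359]
force: [-0.2, 0.1, -1.6]
opening: 0.045
grasp_force: 0.0
time_s: 39.42
eef_pos: [0.3677, -0.1487, 0.3669]
orientation: [-3.141, -0.001, 1.359]
force: [0.8, -0.5, -0.3]
opening: 0.0449
grasp_force: 0.0
time_s: 40.05
eef_pos: [0.2776, -0.376, 0.3662]
orientation: [-3.14, -0.001, 1.354]
force: [0.1, 0.6, 0.4]
opening: 0.045
grasp_force: 0.0
```

View pics/fin.png

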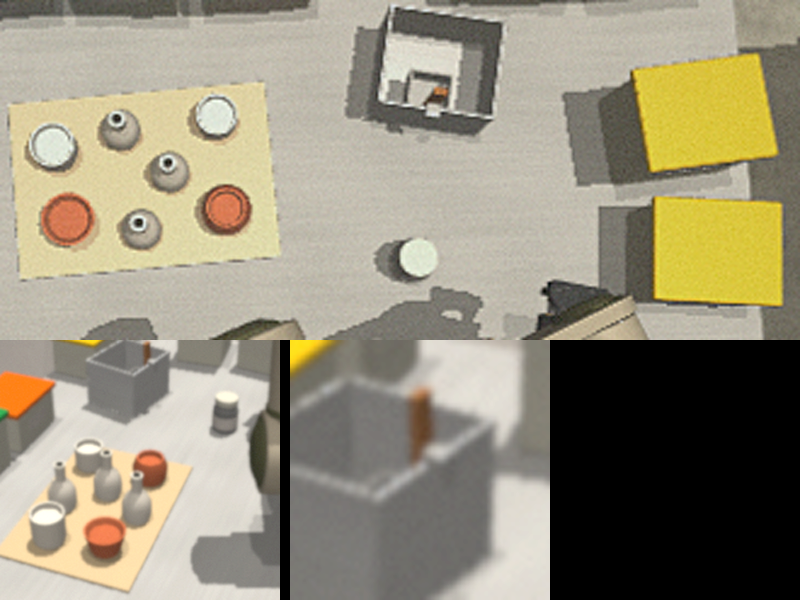

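All three vases stand upright and well apart at (120,128), (170,170) and (140,228). The dipper hangs in the bin at (435,98) with its hook over the near wall, and the pots and jar have not moved. Handing in.

```bash
python3 -c "
from workcell import ctrl
print(ctrl.sign_off())"
```

```text
the job is handed in; nothing more can be done
None
```

I handed the job in at about 40 s; no verdict came back, but the last pictures show the dipper hung inside the bin by its hook over the near wall, all three vases upright and well apart on the shelf, and the pots and jar unmoved.

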